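Spatula off the cupboard door, door clicked shut

ROBOT

A 7-joint arm with a two-finger parallel gripper is mounted at the origin on a cart in front of the work surface, level with it; the furniture and walls round the work are solid. World frame = base frame: x ahead of the robot, y to its left, z up, the work surface at z = 0. Lengths are in m, angles in degrees, forces in N, time in s.
With the tool pointing down it reaches from about 0.425 to 0.825 m from the base axis. Payload 3.6 kg.
Tool frame: the origin (TCP) lies at the very end of the fingers, on their centre line; the grasp point (between the pads) lies pinch_z behind it (pinch_z is the distance from the TCP to the grasp point, in m); z points along the fingers, y is the line along which they close (so a half turn about z gives the same grasp; the last joint's range is limited). The gripper opens to 93 mm and grips with 3 to 60 N. Pads are 15 mm wide; open, the fingers measure 128 mm over their backs; the gripper's body (75 mm by 188 mm) begins 65 mm behind the grasp point.
Start: joints at [68.153, 35.231, -0.722, 81.555, 0.464, 63.22, -2.315], TCP at [0.226, -0.609, 0.219] pointing down, gripper open.
Joint ranges: [-178.69, 178.69], [-17.37, 117.87], [-77.05, 75.6], [15.02, 138.74], [-78.02, 258.01], [0.78, 113.62], [-162.83, 162.83]. Speed limits (degrees/s): [159.86, 159.86, 180, 180, 180, 180, 180].

INTERFACE

Orientations are given as [roll, pitch, yaw] about the fixed x, y, z axes, in that order (R = Rz(yaw) Ry(pitch) Rx(roll)).
In Python, from rig import * gives the robot as it stands.
- The arm moves only by the tool apply_moves, never from a script. Its arguments are lists of equal length, an entry for each row: "linear": the shift along the tool's x, y, z in cm, a list of three; "roll": the turn about the tool's z in rad; "gripper": the closure, from -1 (fully open) to 1 (shut). In form: {"linear": [[x, y, z], ...], "roll": [roll, ...], "gripper": [gripper, ...]}. A call has 1 to 12 rows; each row is the pose to reach, as a shift and turn from the pose commanded when the call began, along the tool's axes at that moment; what a row does not reach only later rows make up. A row lasts 1/8 s, in which the tool goes at most 62.5 mm and 10.7 degrees, less where a joint would pass 70% of its speed; a pose out of reach is approached as far as the arm can. A call with a gripper value outside its range is refused whole. The fingers move at their own pace and stop on an object; "newtons" is the grip in N (left out, the last holds). Time passes only in rows, so rows that repeat a pose let the fingers close. It gives the time, the measured TCP pose, the force, the opening and the grip force at its end, in the units of the state.
- get_state(): the state, without advancing time (a new reading comes with each control period).
- grab_frame(name): name is "side" or "top"; returns a dict with "pixels" (420x560x3 uint8, red, green, blue), "vfov" (degrees; the focal length in pixels is half the picture's height over the tangent of half this angle, whatever the lens; pixels are square), "cx", "cy" (the principal point, pixels), "world_from_camera" (4x4, takes a point from camera to world coordinates). Camera axes: x right, y down, z forward; pixel columns grow to the right and rows downward; lengths in m; the calibration is good to about 2 mm. A picture is of the moment at which its call begins. There is no depth.
- job_done(): hands the job in; it is judged then, once.
Trained networks look in the newest picture that a camera, given by its name, has taken for a name from the list of things; names that differ only in an ending like _2 or _b are one class to them, and where a whole thing is asked for, a point or a joint stands for the part that bears it (a point fixed in the world has none). Each returns a list of dicts, best first, with "conf" (0 to 1); they miss things now and then, are a little off and sometimes report something else, mostly with a low value. They report only what shows in the picture. A call takes as long as a camera call.
- find_in(label, camera): "centre" ([x, y, z] in m, in world coordinates, good to about 4 mm: the middle of the surface that is visible of it).
- trace(label, camera): "region" (420x560 bool, what is visible of it).
- pinpoint(label, camera): "centre" ([x, y, z] in m, in world coordinates, good to about 4 mm: a listed point, or the origin of a listed thing).
The state is a dict: "clock": time; "qpos": joint angles; "qvel": joint speeds; "effort": joint torques, N m; "eef_pos": TCP position; "tool_rot": TCP orientation; "ft_force": force on the tool from outside, world axes, zero at the start; "ft_torque": the same for the moment, N m; "width": finger opening in m; "grip_force": force on a finger pad.
Only numpy, scipy, OpenCV 4.12 (cv2) and the standard library are available. Lean on these libraries where they do the work, as an engineer would, in place of code of your own. Each camera call takes 0.05 s, during which the arm holds its last target. There are 200 camera calls.

TASK

The little cupboard's door stands open with a red jar spatula hanging on the hook on its inside: lift the spatula off the hook and stand it head down in the yellow mug, lowering it in rather than dropping it, and let go. Then push the cupboard door shut until it clicks fully home on its catch. Leave the mug standing, and leave the bowls, the bottles and everything else where they are.

Things in the scene. Friction and masses are not known exactly. Their poses are not given: they have to be found in the camera images.
- spatula: jar spatula, 166 mm long, 60 g: steel hanging ring (22 mm inside, 32 outside, 5 mm wire), brown handle 16 mm wide, 9 thick, flat red head 32 mm wide, 8 thick, 56 long. Origin at the ring's centre; z up along the handle (handle z -14 to -94 mm, head to -150); x is the ring's axis and the thin direction, y the wide one. As it hangs, +x points away from the door's inner face
- spatula_grip (a point): on the handle's axis, 22 mm below the ring's centre, a good place to pinch it across its 16 mm width (its y); axes as the spatula's
- spatula_tip (a point): middle of the lower end of the red head, 150 mm below the ring's centre
- door_hook (a point): valley of the wire hook (5 mm steel) on the door's inner face: top of the wire where the ring hangs, 38 mm off the face, 110 mm from the hinge axis. x points away from the face, z up. The hook's tip is 12 mm further out and 8 mm higher; the ring has 17 mm of up-play: lift about 12 mm, then move along +x by 25 mm or more
- door_hinge (a point): on the door's upright hinge axis, at the door's inner face, half way up the door (z = 119 mm). Axes turn with the door: x points out of the inner face (towards the cupboard's inside when shut), the door runs 197 mm along -y from the hinge, z up
- door_push (a point): on the outer face of the door, 160 mm from the hinge axis, 200 mm above the worktop (26 mm below the door's top edge): a place to push. Axes as the door's: push along its +x. A small brass knob stands 35 mm out of the outer face, 110 mm lower and 12 mm nearer the free edge
- cupboard_door (a joint): door angle, rad: 0 = as found, open 95 degrees; grows as it shuts; 1.66 = shut on its stop. A spring ball catch resists in the last 0.06 rad (about 4 N at the push point), then snaps and holds. Green door 197 mm wide, 12 mm thick, 12 to 226 mm above the worktop, hinged on the left as the robot sees it
- cupboard: pale wooden cupboard fixed on the worktop, 120 mm deep (x), 200 mm wide (y), 228 mm high; origin under its centre, open front towards -x of its frame
- mug: yellow mug, 102 mm high, outer diameter 78 mm, inner diameter about 62 mm, handle on its -y side reaching 73 mm from the cup's axis; origin at the underside, the cup's axis stands at y = +16.5 mm in its frame
- mug_floor (a point): centre of the mug's inner floor, on the cup's axis, 7 mm above its underside; the rim is 95 mm higher
- bowl: plain white bowl, 156 mm wide, 70 mm high, origin under its centre; to be left alone
- bowl_patterned: white bowl with a dark rim, 128 mm wide, 64 mm high, at the left; to be left alone
- dark_bottle: sauce bottle with black cap and red label, 67 mm wide, 258 mm high, standing at the right; to be left alone

How it is judged:
By the outcome, as a careful person would: the job done as asked, in the order asked, and still so for the second after the job is handed in, with the robot touching nothing.
It also fails if it takes over 70 s, if anything falls off the work surface, if the arm or the gripper's body presses on something with over 40 N, if the wrist force passes 120 N, or if a joint passes its speed limit or range.

## Working session

There is one attempt and no reset: what is moved stays moved. The work goes in short steps, Python scripts to look and compute and a tool call to move; the robot and the scene stay as the last step left them, time stands still between calls to the robot, and variables do not carry over. Pictures are saved under pics/ and viewed, at most 10 in all, crops included, and the job is handed in when it is done.

Besides the shell and the picture viewer there is one more tool, called after ">>>" as name(argument=value, ...), one argument or row to a line, values as JSON. apply_moves: Moves the arm, as the interface text tells. Its arguments: {"type":"object","properties":{"linear":{"type":"array"},"roll":{"type":"array"},"gripper":{"type":"array"},"newtons":{"type":"number"}},"required":["linear","roll","gripper"]}

```bash
mkdir -p pics; ls; cat > m.py <<'E'
from rig import *
import numpy as np, cv2
def snap(c,name):
    f=grab_frame(c); cv2.imwrite(f'pics/{name}.png',cv2.cvtColor(f['pixels'],cv2.COLOR_RGB2BGR)); return f
def proj(f,p):
    T=np.linalg.inv(f['world_from_camera']); q=T[:3,:3]@np.array(p)+T[:3,3]
    F=210/np.tan(np.radians(f['vfov'])/2); return [round(float(F*q[0]/q[2]+f['cx']),1),round(float(F*q[1]/q[2]+f['cy']),1)]
E
python3 - <<'E'
from m import *
s=get_state(); print(s)
for c in ('side','top'):
    f=snap(c,c+'0'); print(c,np.round(f['world_from_camera'],3).tolist(),f['vfov'],f['cx'],f['cy'])
    for l in ('spatula','spatula_grip','spatula_tip','door_hook','door_hinge','door_push','mug','mug_floor','cupboard','bowl','bowl_patterned','dark_bottle'):
        for d in pinpoint(l,c)[:2]: print(l,np.round(d['centre'],3),round(d['conf'],2),proj(f,d['centre']))
E
```

```text
pics
{'clock': 0.0, 'qpos': array([68.15353978, 35.28847101, -0.72490739, 81.63763981,  0.46558199,
       63.21943755, -2.31333292]), 'qvel': array([-0.02714855, -0.0358003 ,  0.04099128, -0.04177605, -0.0442886 ,
       -0.08943988, -0.01028798]), 'effort': array([ 2.13996526e-05, -4.58936584e+01,  2.08987906e-01, -1.65745604e+01,
       -6.10718527e-02,  2.05207465e-02,  2.32735765e-04]), 'eef_pos': array([ 0.2255618 , -0.60879078,  0.21751119]), 'tool_rot': array([-1.79857360e+02,  2.11119225e-03,  2.03356706e+01]), 'ft_force': array([-0.31385203, -0.36507773,  0.18780952]), 'ft_torque': array([ 0.00686869, -0.03714845,  0.02292502]), 'grip_force': 0.0, 'width': 0.09298188545625298}
side [[0.998, 0.034, -0.049, 0.574], [0.06, -0.555, 0.83, -1.293], [0.002, -0.831, -0.556, 1.038], [0.0, 0.0, 0.0, 1.0]] 43.0707926442395 283.7154640861911 205.86559607932364
spatula [0.49  0.213 0.2  ] 0.6 [285.1, 161.8]
spatula_grip [0.493 0.207 0.176] 0.71 [285.9, 169.2]
spatula_tip [0.491 0.207 0.049] 0.62 [285.3, 201.9]
door_hook [0.441 0.259 0.202] 0.36 [271.3, 154.1]
door_hinge [0.599 0.251 0.1
[... 676 characters left out ...]
 0.26  0.199] 0.64 [186.6, 243.9]
spatula [0.492 0.211 0.192] 0.63 [206.4, 224.2]
spatula_grip [0.491 0.212 0.176] 0.39 [206.7, 225.2]
spatula_tip [0.493 0.207 0.051] 0.43 [214.6, 229.8]
door_hook [0.498 0.21  0.211] 0.55 [205.8, 221.0]
door_hinge [0.601 0.252 0.116] 0.93 [197.5, 189.9]
door_hinge [0.496 0.21  0.194] 0.3 [206.7, 222.5]
door_push [0.439 0.259 0.201] 0.86 [186.7, 243.2]
mug [ 0.481 -0.307  0.   ] 0.83 [378.8, 237.7]
mug_floor [ 0.493 -0.294  0.01 ] 0.68 [375.4, 233.7]
cupboard [ 0.672  0.15  -0.003] 0.65 [236.3, 176.9]
bowl [ 0.459 -0.099 -0.001] 0.74 [313.4, 243.7]
bowl_patterned [ 0.352  0.409 -0.001] 0.82 [149.8, 275.7]
dark_bottle [ 0.354  0.411 -0.002] 0.33 [149.3, 275.0]
```

View pics/side0.png

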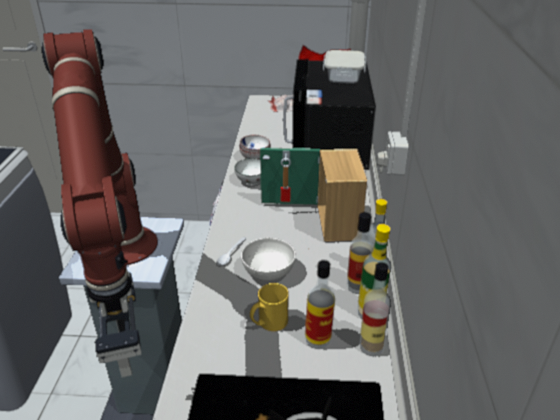

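View pics/top0.png

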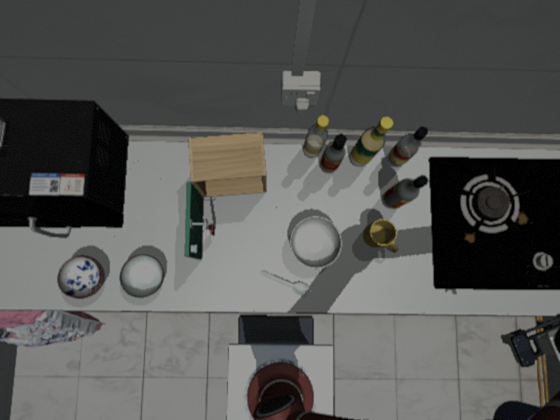

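Both pictures fit the network's points. The green door (side 261–318, 149–207) has the red spatula at about (285,162)–(285,202), the mug is at (270,305), and a bottle stands beside it at (320,310). The cupboard is turned by about 5°, so the open door runs along world −x with its inner face towards −y. I'll pinch across x (tool yaw 90°) and turn to yaw 0 at the mug to keep clear of the bottle.

```bash
cat >> m.py <<'E'
def to(p,yaw=None):
    "shift in tool axes (cm) and roll (rad) from the measured pose to TCP p"
    s=get_state(); y=np.radians(s['tool_rot'][2]); d=np.array(p)-s['eef_pos']
    c,n=np.cos(y),np.sin(y)
    r=0 if yaw is None else -((yaw-s['tool_rot'][2]+180)%360-180)
    print('shift cm',np.round([100*(c*d[0]+n*d[1]),100*(n*d[0]-c*d[1]),-100*d[2]],2),'roll',round(np.radians(r),3))
E
python3 -c "
from m import *
import rig; print([n for n in dir(rig) if n[0]!='_'], getattr(rig,'pinch_z',None), get_state().get('pinch_z'))
to([.46,-.25,.36],90)"
```

```text
['Unreachable', 'find_in', 'get_state', 'grab_frame', 'job_done', 'pinch_z', 'pinpoint', 'trace'] 0.0188 None
shift cm [ 34.45 -25.57 -14.13] roll -1.216
```

>>> apply_moves(
  linear=[
    [0, 0, -6],
    [0, 0, -12],
    [6, -4, -14.3],
    [12, -9, -14.3],
    [17, -13, -14.3],
    [22, -17, -14.3],
    [27, -21, -14.3],
    [32, -24, -14.3],
    [34.5, -25.5, -14.3],
    [34.5, -25.5, -14.3],
    [34.5, -25.5, -14.3],
  ],
  roll=[0, 0, -0.17, -0.34, -0.51, -0.68, -0.85, -1.02, -1.216, -1.216, -1.216],
  gripper=[-1, -1, -1, -1, -1, -1, -1, -1, -1, -1, -1],
)

```text
clock: 2.68
eef_pos: [0.4602, -0.2515, 0.3616]
tool_rot: [-180.0, 0.1, 89.9]
ft_force: [-0.0, -1.0, -0.1]
width: 0.0928
grip_force: 0.0
```

>>> apply_moves(
  linear=[
    [6, 0.4, 0],
    [12, 0.8, 0],
    [18, 1.2, 0],
    [24, 1.6, 0],
    [30, 2, 0],
    [36, 2.5, 0],
    [42, 3, 0],
    [46.1, 3.1, 0],
    [46.1, 3.1, 0],
    [46.1, 3.1, 4],
  ],
  roll=[0, 0, 0, 0, 0, 0, 0, 0, 0, 0],
  gripper=[-1, -1, -1, -1, -1, -1, -1, -1, -1, -1],
)

```text
clock: 3.92
eef_pos: [0.4945, 0.2092, 0.3236]
tool_rot: [179.6, -0.1, 89.7]
ft_force: [0.3, -0.6, -1.2]
width: 0.0928
grip_force: 0.0
```

```bash
python3 - <<'E'
from m import *
f=snap('side','side1'); 
for l in ('spatula','spatula_grip','spatula_tip','door_hook','door_push','door_hinge'):
    for d in pinpoint(l,'side')[:1]: print(l,np.round(d['centre'],4),round(d['conf'],2))
s=get_state(); print(s['eef_pos'],s['tool_rot'],proj(f,s['eef_pos']))
im=cv2.imread('pics/side1.png')[60:260,190:390]; cv2.imwrite('pics/c1.png',cv2.resize(im,None,fx=3,fy=3,interpolation=2))
to([.4915,.210,.174-.0188],90)
E
```

```text
spatula [0.4916 0.2115 0.1964] 0.55
spatula_grip [0.493  0.2085 0.1752] 0.65
spatula_tip [0.4939 0.2088 0.0492] 0.63
door_hook [0.4937 0.2121 0.2093] 0.81
door_push [0.4437 0.2589 0.2004] 0.58
door_hinge [0.4939 0.2104 0.2087] 0.5
[0.49277353 0.21001524 0.32329007] [ 1.79840589e+02 -6.09898584e-02  8.98822954e+01] [286.2, 127.4]
shift cm [-0.   -0.13 16.81] roll -0.002
```

View pics/c1.png

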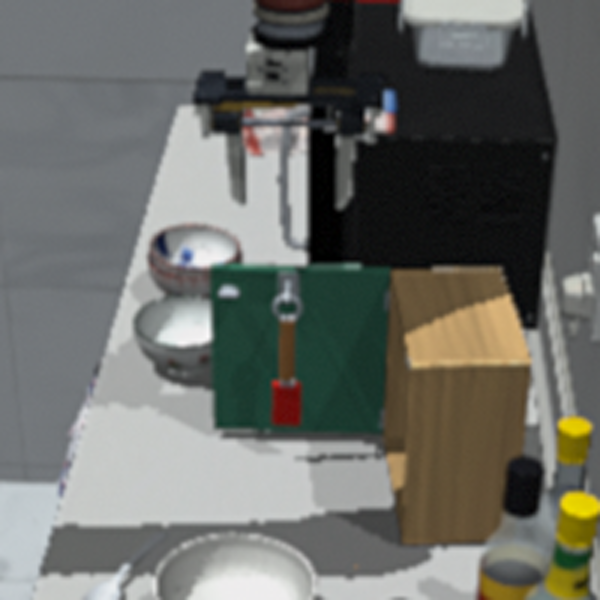

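The gripper (fingers at crop 237 and 345) stands centred over the spatula, whose ring is at crop (287,303) and head at (287,403). The measurements agree, so I'm descending and gripping.

>>> apply_moves(
  linear=[
    [0, 0, 4],
    [0, 0, 8],
    [0, 0, 12],
    [0, 0, 15],
    [0, 0, 16.8],
    [0, 0, 16.8],
    [0, 0, 16.8],
    [0, 0, 16.8],
  ],
  roll=[0, 0, 0, 0, 0, 0, 0, 0],
  gripper=[-1, -1, -1, -1, -1, -1, -0.5, 0],
  newtons=20,
)

```text
clock: 5.28
eef_pos: [0.4926, 0.2109, 0.155]
tool_rot: [179.9, -0.1, 90.0]
ft_force: [-0.7, -0.0, -0.6]
width: 0.0773
grip_force: 0.0
```

>>> apply_moves(
  linear=[
    [0, 0, 0],
    [0, 0, 0],
    [0, 0, 0],
    [0, 0, 0],
    [0, 0, 0],
    [0, 0, 0],
    [0, 0, 0],
    [0, 0, 0],
  ],
  roll=[0, 0, 0, 0, 0, 0, 0, 0],
  gripper=[0.4, 0.5, 0.6, 0.7, 0.8, 1, 1, 1],
)

```text
clock: 6.28
eef_pos: [0.4917, 0.2105, 0.1537]
tool_rot: [-180.0, -0.0, 90.0]
ft_force: [0.1, 0.5, -0.0]
width: 0.0301
grip_force: 20.0
```

```bash
python3 - <<'E'
from m import *
f=snap('side','side2'); s=get_state(); print(s['eef_pos'],s['tool_rot'],s['width'],s['grip_force'],s['ft_force'])
im=cv2.imread('pics/side2.png')[100:240,220:360]; cv2.imwrite('pics/c2.png',cv2.resize(im,None,fx=4,fy=4,interpolation=2))
E
```

```text
[0.49171758 0.21051402 0.15368991] [-1.79999965e+02 -5.78919676e-03  9.00034301e+01] 0.030058254815130473 20.000009424984455 [ 0.01631446  0.289219   -0.43914404]
```

View pics/c2.png

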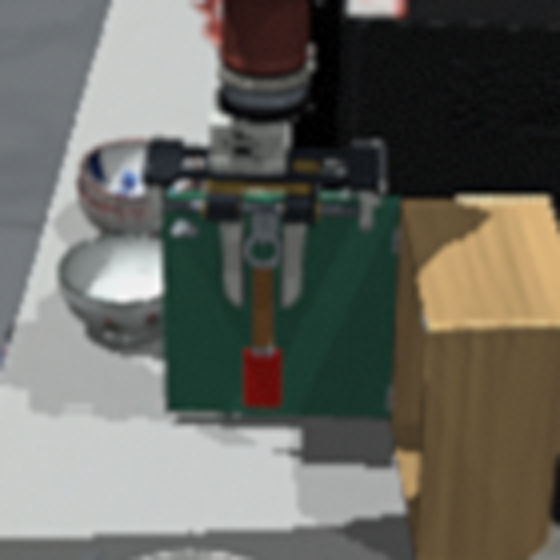

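The opening is 30 mm, so the pads' upper edges caught the ring rather than the 16 mm handle. The picture agrees: the fingers reach beside the ring at crop (263,245). I'll open a little, go about 9.5 mm lower (the body still clears the door's top) and grip again.

>>> apply_moves(
  linear=[
    [0, 0, 0],
    [0, 0, 0],
    [0, 0, 0],
    [-0.1, 0, 0.5],
    [-0.1, 0, 0.95],
    [-0.1, 0, 0.95],
    [-0.1, 0, 0.95],
  ],
  roll=[0, 0, 0, 0, 0, 0, 0],
  gripper=[0, -0.1, -0.1, -0.1, -0.1, 0.2, 0.4],
)

```text
clock: 7.2
eef_pos: [0.4917, 0.2096, 0.1441]
tool_rot: [-180.0, -0.0, 90.0]
ft_force: [-0.1, -0.3, -0.6]
width: 0.0356
grip_force: 0.0
```

>>> apply_moves(
  linear=[
    [0, 0, 0],
    [0, 0, 0],
    [0, 0, 0],
    [0, 0, 0],
    [0, 0, 0],
    [0, 0, 0],
  ],
  roll=[0, 0, 0, 0, 0, 0],
  gripper=[0.6, 0.7, 0.8, 1, 1, 1],
)

```text
clock: 7.95
eef_pos: [0.4918, 0.2096, 0.1443]
tool_rot: [180.0, -0.0, 90.0]
ft_force: [-0.2, 0.9, 0.8]
width: 0.0302
grip_force: 20.0
```

It's 30 mm again at another height, so the straight finger faces always meet the ring's sides first. A tool pointing down can't pinch only the handle. I'll grip the ring itself across its sides, with the pad centre at the ring's centre (z about 0.196). That is a straight parallel contact with the spatula hanging stably below, and it keeps the fingers well above the mug's rim.

>>> apply_moves(
  linear=[
    [0, 0, 0],
    [0, 0, 0],
    [0, 0, 0],
    [0.1, 0, -1.5],
    [0.1, 0, -3.2],
    [0.1, 0, -3.2],
    [0.1, 0, -3.2],
    [0.1, 0, -3.2],
    [0.1, 0, -3.2],
    [0.1, 0, -3.2],
    [0.1, 0, -3.2],
    [0.1, 0, -3.2],
  ],
  roll=[0, 0, 0, 0, 0, 0, 0, 0, 0, 0, 0, 0],
  gripper=[0, -0.1, -0.1, -0.1, -0.1, 0.2, 0.4, 0.5, 0.6, 0.8, 1, 1],
  newtons=15,
)

```text
clock: 9.45
eef_pos: [0.4917, 0.2104, 0.176]
tool_rot: [-180.0, 0.0, 90.0]
ft_force: [0.0, -0.3, 0.0]
width: 0.0304
grip_force: 15.0
```

>>> apply_moves(
  linear=[
    [0, 0, -0.3],
    [0, 0, -0.6],
    [0, 0, -0.9],
    [0, 0, -1.2],
    [0, 0, -1.2],
  ],
  roll=[0, 0, 0, 0, 0],
  gripper=[1, 1, 1, 1, 1],
)

```text
clock: 10.07
eef_pos: [0.4919, 0.2106, 0.1885]
tool_rot: [180.0, -0.0, 90.0]
ft_force: [-0.3, -0.5, -0.3]
width: 0.0303
grip_force: 15.0
```

```bash
python3 - <<'E'
from m import *
f=snap('side','side3'); s=get_state(); print(s['eef_pos'],s['width'],s['grip_force'],s['ft_force'])
for c in('side','top'):
  for l in ('spatula','spatula_tip','door_hook','door_push'):
    for d in pinpoint(l,c)[:1]: print(c,l,np.round(d['centre'],4),round(d['conf'],2))
im=cv2.imread('pics/side3.png')[100:240,220:360]; cv2.imwrite('pics/c3.png',cv2.resize(im,None,fx=4,fy=4,interpolation=2))
E
```

```text
[0.49176116 0.21054776 0.1883523 ] 0.030521236842569893 14.999908246099949 [ 0.16527239  0.60990794 -0.31244363]
side spatula [0.4911 0.217  0.212 ] 0.68
side spatula_tip [0.4906 0.2074 0.0617] 0.73
side door_hook [0.4916 0.2116 0.2091] 0.97
side door_push [0.4415 0.26   0.2012] 0.81
top spatula [0.4376 0.2598 0.1994] 0.64
top spatula_tip [0.4926 0.2068 0.0512] 0.43
top door_hook [0.4979 0.2097 0.2111] 0.55
top door_push [0.4394 0.2591 0.201 ] 0.86
```

View pics/c3.png

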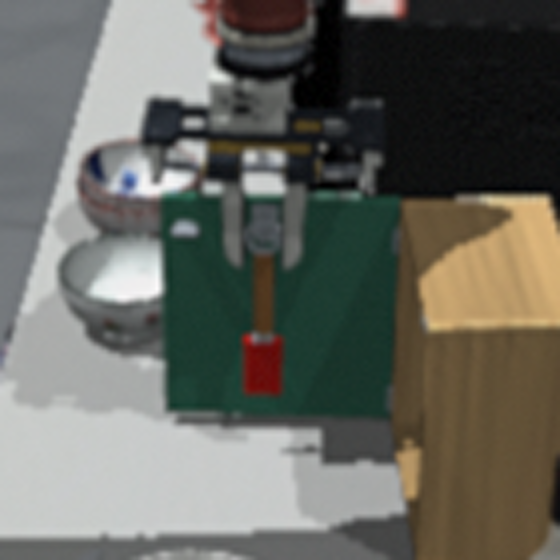

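The spatula rose with the gripper by about 12 mm (the head's lower edge went from crop row 406 to 394) and is hanging straight. Next I move it out along −y, off the hook.

>>> apply_moves(
  linear=[
    [-0.5, 0, 0],
    [-1, 0, 0],
    [-1.5, 0, 0],
    [-2, 0, 0],
    [-2.5, 0, 0],
    [-3.2, 0, 0],
    [-4, 0, 0],
    [-5, 0, 0],
    [-5, 0, 0],
  ],
  roll=[0, 0, 0, 0, 0, 0, 0, 0, 0],
  gripper=[1, 1, 1, 1, 1, 1, 1, 1, 1],
)

```text
clock: 11.65
eef_pos: [0.4919, 0.159, 0.1881]
tool_rot: [-180.0, 0.0, 89.9]
ft_force: [-0.6, 0.0, -0.4]
width: 0.0302
grip_force: 15.0
```

```bash
python3 - <<'E'
from m import *
f=snap('side','side4'); s=get_state(); print(s['eef_pos'],s['width'],s['grip_force'],s['ft_force'])
snap('top','top4')
for c in('side','top'):
  for l in ('spatula','spatula_tip','door_hook','door_push'):
    for d in pinpoint(l,c)[:1]: print(c,l,np.round(d['centre'],4),round(d['conf'],2))
to([.485,-.10,.30],0)
E
```

```text
[0.49180351 0.15996936 0.18818719] 0.0309159241316877 15.00006940215826 [-0.20441867  0.54130883 -0.64768888]
side spatula [0.4912 0.1601 0.2097] 0.49
side spatula_tip [0.4931 0.1568 0.0623] 0.52
side door_hook [0.4933 0.2118 0.2066] 0.74
side door_push [0.4423 0.2622 0.1976] 0.97
top door_hook [0.4953 0.2106 0.2091] 0.9
top door_push [0.4401 0.2599 0.2013] 0.94
shift cm [-26.07  -0.68 -11.18] roll 1.571
```

>>> apply_moves(
  linear=[
    [0, 0, -2],
    [0, 0, -5],
    [-1, 0, -8],
    [-3, 0, -11],
    [-6, 0, -11.2],
    [-9, 0, -11.2],
    [-12, 0, -11.2],
    [-15, 0, -11.2],
    [-18, 0, -11.2],
    [-21, 0, -11.2],
    [-23.5, 0, -11.2],
    [-25, 0, -11.2],
  ],
  roll=[0, 0, 0, 0, 0.1, 0.25, 0.4, 0.55, 0.7, 0.85, 0.95, 1.0],
  gripper=[1, 1, 1, 1, 1, 1, 1, 1, 1, 1, 1, 1],
)

```text
clock: 13.65
eef_pos: [0.4915, -0.0907, 0.3001]
tool_rot: [180.0, 0.0, 32.5]
ft_force: [0.5, -0.9, -0.9]
width: 0.0304
grip_force: 15.0
```

```bash
python3 -c "
from m import *
s=get_state(); print(s['eef_pos'],s['tool_rot'],s['width'],s['qpos'])
to([.4915,-.295,.30],0)"
```

```text
[ 0.49151968 -0.09073336  0.30008599] [1.79998307e+02 2.16864355e-02 3.25377665e+01] 0.030371229841974292 [ 20.41929864  18.09710195 -17.03554689  98.0595558    5.79203312
  64.71860056 -55.76319783]
shift cm [-1.099e+01  1.722e+01  1.000e-02] roll 0.568
```

>>> apply_moves(
  linear=[
    [-1, 1.6, 0],
    [-2.5, 4, 0],
    [-4.2, 6.6, 0],
    [-6, 9.4, 0],
    [-7.8, 12.2, 0],
    [-9.5, 14.8, 0],
    [-10.6, 16.5, 0],
    [-11, 17.2, 0],
    [-11, 17.2, 0],
    [-11, 17.2, 0],
  ],
  roll=[0.1, 0.2, 0.3, 0.4, 0.5, 0.568, 0.568, 0.568, 0.568, 0.568],
  gripper=[1, 1, 1, 1, 1, 1, 1, 1, 1, 1],
)

```text
clock: 14.9
eef_pos: [0.4926, -0.2921, 0.3002]
tool_rot: [-179.9, -0.0, 0.3]
ft_force: [0.9, 0.5, -1.8]
width: 0.0303
grip_force: 15.0
```

```bash
python3 - <<'E'
from m import *
f=snap('side','side5'); g=snap('top','top5'); s=get_state(); print(s['eef_pos'],s['tool_rot'],s['width'])
for c in('side','top'):
  for l in ('spatula','spatula_tip','mug','mug_floor','dark_bottle'):
    for d in pinpoint(l,c)[:1]: print(c,l,np.round(d['centre'],4),round(d['conf'],2))
a=cv2.resize(cv2.imread('pics/side5.png')[200:350,210:360],None,fx=2.6,fy=2.6,interpolation=2)
b=cv2.resize(cv2.imread('pics/top5.png')[160:310,310:460],None,fx=2.6,fy=2.6,interpolation=2)
cv2.imwrite('pics/c5.png',np.hstack([a,b]))
E
```

```text
[ 0.49247321 -0.29236181  0.30036817] [-1.79962236e+02 -2.02176810e-02  2.87295559e-01] 0.030492801385240537
side spatula_tip [ 0.4955 -0.2939  0.1724] 0.58
side mug [ 0.4794 -0.3115 -0.0009] 0.95
side mug_floor [ 0.4909 -0.2984  0.2993] 0.53
side dark_bottle [ 0.6059 -0.3505  0.0026] 0.97
top mug [ 0.4802 -0.3064  0.0029] 0.79
top mug_floor [ 0.4893 -0.2938  0.0082] 0.58
top dark_bottle [ 6.018e-01 -3.499e-01 -1.000e-04] 0.58
```

View pics/c5.png

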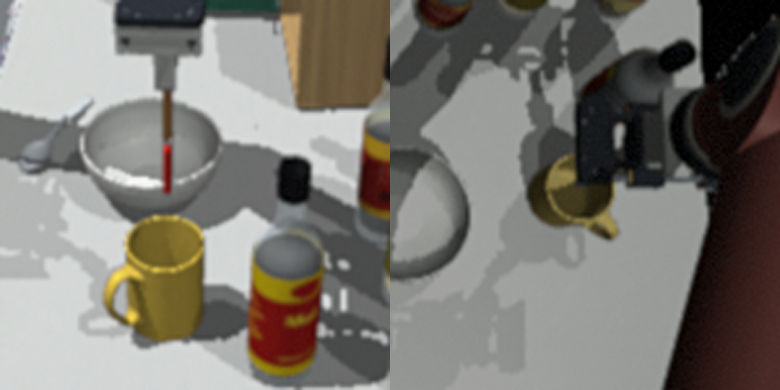

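Side crop: the spatula hangs straight (head at (167,170)) behind and above the mug (rim at (165,245)), and the bottle at (293,180) is clear of the gripper. The mug's axis is at (0.491, −0.295). I'm lowering now.

>>> apply_moves(
  linear=[
    [-0.3, 0.2, 1],
    [-0.3, 0.2, 3],
    [-0.3, 0.2, 5],
    [-0.3, 0.2, 6.5],
    [-0.3, 0.2, 8],
    [-0.3, 0.2, 9.5],
    [-0.3, 0.2, 11],
    [-0.3, 0.2, 12.5],
    [-0.3, 0.2, 14],
    [-0.3, 0.2, 15],
    [-0.3, 0.2, 15.6],
    [-0.3, 0.2, 15.6],
  ],
  roll=[0, 0, 0, 0, 0, 0, 0, 0, 0, 0, 0, 0],
  gripper=[1, 1, 1, 1, 1, 1, 1, 1, 1, 1, 1, 1],
)

```text
clock: 17.0
eef_pos: [0.489, -0.2956, 0.1439]
tool_rot: [-180.0, 0.0, 0.2]
ft_force: [0.5, 0.9, -0.5]
width: 0.03
grip_force: 15.0
```

>>> apply_moves(
  linear=[
    [0, 0, 0.2],
    [0, 0, 0.4],
    [0, 0, 0.6],
    [0, 0, 0.6],
  ],
  roll=[0, 0, 0, 0],
  gripper=[1, 1, 1, 1],
)

```text
clock: 17.5
eef_pos: [0.489, -0.2956, 0.1381]
tool_rot: [-180.0, 0.0, 0.2]
ft_force: [0.2, 0.2, -0.3]
width: 0.0306
grip_force: 15.0
```

```bash
python3 - <<'E'
from m import *
f=snap('side','side6'); s=get_state(); print(s['eef_pos'],s['tool_rot'],s['width'],s['ft_force'])
for l in ('spatula','spatula_tip','mug','mug_floor'):
    for d in pinpoint(l,'side')[:1]: print(l,np.round(d['centre'],4),round(d['conf'],2))
cv2.imwrite('pics/c6.png',cv2.resize(cv2.imread('pics/side6.png')[220:360,200:340],None,fx=4,fy=4,interpolation=2))
E
```

```text
[ 0.48908203 -0.29567308  0.13813323] [-1.79995185e+02  2.86947776e-03  1.62632964e-01] 0.030410674904696126 [-0.36769885  0.34571171 -0.38896368]
mug [ 0.4798 -0.3126  0.0014] 0.6
mug_floor [ 0.4884 -0.2967  0.0113] 0.68
```

View pics/c6.png

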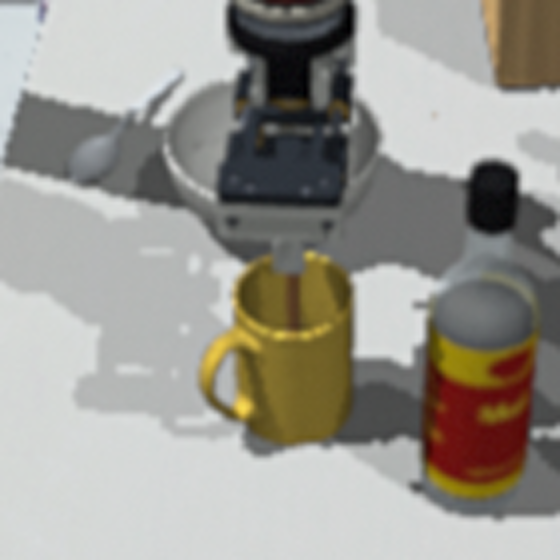

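The handle goes down inside the mug's mouth at crop (293,300), with no contact force yet. I'll creep down to touch the floor.

>>> apply_moves(
  linear=[
    [0, 0, 0.1],
    [0, 0, 0.2],
    [0, 0, 0.2],
  ],
  roll=[0, 0, 0],
  gripper=[1, 1, 1],
)

```text
clock: 18.12
eef_pos: [0.489, -0.2956, 0.136]
tool_rot: [-180.0, 0.0, 0.2]
ft_force: [0.0, 1.5, -0.8]
width: 0.0302
grip_force: 15.0
```

>>> apply_moves(
  linear=[
    [0, 0, 0.1],
    [0, 0, 0.2],
    [0, 0, 0.2],
  ],
  roll=[0, 0, 0],
  gripper=[1, 1, 1],
)

```text
clock: 18.5
eef_pos: [0.4896, -0.2958, 0.1346]
tool_rot: [180.0, -0.1, 0.2]
ft_force: [-0.7, -0.4, 2.7]
width: 0.0302
grip_force: 15.0
```

Touching the floor (2.7 N upward). Now I release and rise.

>>> apply_moves(
  linear=[
    [0, 0, 0],
    [0, 0, 0],
    [0, 0, 0],
    [0, 0, 0],
    [0, 0, 0],
    [0, 0, -1],
    [0, 0, -4],
    [0, 0, -8],
    [0, 0, -13],
    [0, 0, -18],
    [0, 0, -22],
    [0, 0, -22],
  ],
  roll=[0, 0, 0, 0, 0, 0, 0, 0, 0, 0, 0, 0],
  gripper=[0.3, 0.1, -0.1, -0.3, -0.4, -0.4, -0.4, -0.4, -0.4, -0.4, 0.5, 1],
)

```text
clock: 20.0
eef_pos: [0.4906, -0.2964, 0.3588]
tool_rot: [179.7, -0.5, 0.2]
ft_force: [-0.5, -0.1, 0.1]
width: 0.0495
grip_force: 0.0
```

```bash
python3 - <<'E'
from m import *
f=snap('side','side7'); g=snap('top','top7'); s=get_state(); print(s['eef_pos'],s['tool_rot'],s['width'],s['qpos'])
for c in('side','top'):
  for l in ('spatula','mug','door_push','door_hinge'):
    for d in pinpoint(l,c)[:1]: print(c,l,np.round(d['centre'],4),round(d['conf'],2))
a=cv2.resize(cv2.imread('pics/side7.png')[200:350,210:360],None,fx=2.6,fy=2.6,interpolation=2)
b=cv2.resize(cv2.imread('pics/top7.png')[160:310,310:460],None,fx=2.6,fy=2.6,interpolation=2)
cv2.imwrite('pics/c7.png',np.hstack([a,b]))
to([.36,.31,.35],90)
E
```

```text
[ 0.48879597 -0.29547331  0.35435316] [ 1.79996703e+02 -6.57892257e-03  1.67702630e-01] 0.04183538015262294 [ 32.85955954  22.54336598  -6.04809712  81.64475671   2.3866021
  75.92926115 -63.14199187]
side spatula [ 0.4883 -0.2929  0.1556] 0.69
side mug [ 0.4766 -0.3093  0.001 ] 0.96
side door_push [ 0.4596 -0.0982  0.0016] 0.44
side door_hinge [0.5977 0.2482 0.1191] 0.77
top spatula [ 0.4894 -0.2979  0.152 ] 0.65
top mug [ 0.4807 -0.3027  0.0011] 0.68
top door_push [0.4397 0.2599 0.1973] 0.88
top door_hinge [ 0.4899 -0.3015  0.0134] 0.63
shift cm [-12.72 -60.6    0.35] roll -1.568
```

View pics/c7.png

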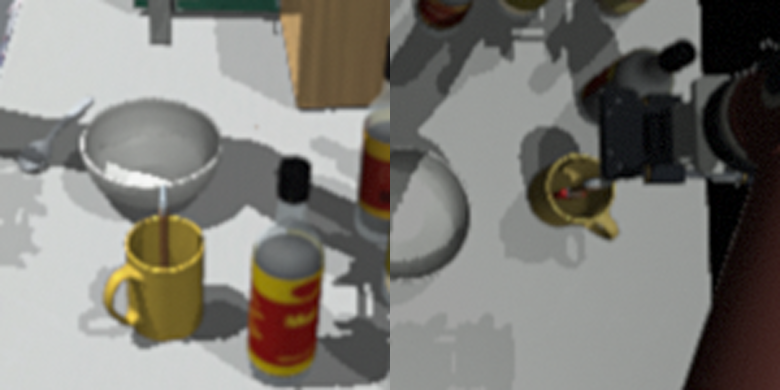

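The spatula stands in the mug (ring at crop (163,190), mug upright at (165,280)). Next I shut the door: the closed fingers go over to its outer side.

>>> apply_moves(
  linear=[
    [-0.4, -4, 0],
    [-0.8, -9, 0],
    [-1.2, -15, 0],
    [-1.6, -21, 0],
    [-2, -27, 0],
    [-2.5, -33, 0],
    [-3, -39, 0],
    [-3.5, -45, 0],
    [-4, -51, 0],
    [-4.5, -56, 0],
    [-4.9, -60.5, 0],
    [-4.9, -60.5, 0],
  ],
  roll=[-0.1, -0.25, -0.4, -0.55, -0.7, -0.85, -1.0, -1.15, -1.3, -1.45, -1.57, -1.57],
  gripper=[1, 1, 1, 1, 1, 1, 1, 1, 1, 1, 1, 1],
)

```text
clock: 22.0
eef_pos: [0.4364, 0.313, 0.3538]
tool_rot: [-179.9, -0.1, 90.5]
ft_force: [0.4, -0.3, 0.0]
width: 0.0005
grip_force: 0.0
```

```bash
cat >> m.py <<'E'
H=np.array([.600,.2515])
def arc(th,r=.15,c=.010):
    "TCP xy with door turned th deg from found; c = finger half depth"
    a=np.radians(181+th); u=np.array([np.cos(a),np.sin(a)]); n=np.array([-u[1],u[0]])
    return H+r*u-(.012+c)*n
E
python3 -c "
from m import *
s=get_state(); print(s['eef_pos'],s['tool_rot'],s['width'])
print(arc(0)); to([*(arc(0)+[0,.025]),.178],90)"
```

```text
[0.43640134 0.31300254 0.35380794] [-1.79880756e+02 -1.44116491e-01  9.05468249e+01] 0.0004523626288040488
[0.44963889 0.27087879]
shift cm [-1.72  1.31 17.58] roll 0.01
```

>>> apply_moves(
  linear=[
    [0, 1, 4],
    [0, 1.3, 9],
    [0, 1.3, 13],
    [0, 1.3, 16],
    [0, 1.3, 17.6],
    [-1.3, 1.3, 17.6],
    [-1.7, 1.3, 17.6],
  ],
  roll=[0, 0, 0, 0, 0, 0, 0],
  gripper=[1, 1, 1, 1, 1, 1, 1],
)

```text
clock: 22.88
eef_pos: [0.4525, 0.2909, 0.1793]
tool_rot: [179.9, 0.0, 90.0]
ft_force: [-0.2, -0.1, 0.1]
width: 0.0008
grip_force: 0.0
```

```bash
python3 -c "
from m import *
s=get_state(); print(s['eef_pos'],s['tool_rot'])
for t in (0,10,20,30): print(t,end=' '); to([*arc(t),.178],90+t)"
```

```text
[0.45249675 0.29092271 0.1792772 ] [1.79882799e+02 2.70387331e-04 8.99878214e+01]
0 shift cm [-2.   -0.29  0.13] roll -0.0
10 shift cm [-4.64 -0.39  0.13] roll -0.175
20 shift cm [-7.26 -0.04  0.13] roll -0.349
30 shift cm [-9.78  0.76  0.13] roll -0.524
```

>>> apply_moves(
  linear=[
    [-1, -0.1, 0.1],
    [-2, -0.3, 0.1],
    [-2.8, -0.3, 0.1],
    [-3.7, -0.4, 0.1],
    [-4.6, -0.4, 0.1],
    [-5.5, -0.3, 0.1],
    [-6.4, -0.2, 0.1],
    [-7.3, 0, 0.1],
    [-8.1, 0.2, 0.1],
    [-9, 0.5, 0.1],
    [-9.8, 0.8, 0.1],
    [-9.8, 0.8, 0.1],
  ],
  roll=[0, 0, -0.06, -0.12, -0.175, -0.23, -0.29, -0.35, -0.41, -0.47, -0.524, -0.524],
  gripper=[1, 1, 1, 1, 1, 1, 1, 1, 1, 1, 1, 1],
)

```text
clock: 24.38
eef_pos: [0.4599, 0.1931, 0.1773]
tool_rot: [180.0, 0.0, 120.0]
ft_force: [-0.6, 0.5, 1.0]
width: 0.0003
grip_force: 0.0
```

```bash
python3 -c "
from m import *
s=get_state(); print(s['eef_pos'],s['tool_rot'],s['qpos'])
snap('top','top8'); snap('side','side8')
a=cv2.imread('pics/top8.png')[120:300,140:320]; b=cv2.imread('pics/side8.png')[90:270,210:390]
cv2.imwrite('pics/c8.png',cv2.resize(np.hstack([a,b]),None,fx=2.2,fy=2.2,interpolation=2))
for c in('top','side'):
  for d in pinpoint('door_push',c)[:1]: print(c,d)
for t in (30,40,50,60,70): print(t,end=' '); to([*arc(t),.178],90+t)"
```

```text
[0.45987706 0.19311796 0.17734141] [1.79992291e+02 2.90079232e-02 1.20002199e+02] [  3.93319547  30.40841871 -43.57578216 108.4207938   26.45367783
  51.65641252 -22.58941622]
side {'centre': [0.4886, -0.2944, 0.011], 'conf': 0.58}
30 shift cm [-0.16 -0.02 -0.06] roll 0.002
40 shift cm [-2.8  -0.14 -0.06] roll -0.172
50 shift cm [-5.42  0.21 -0.06] roll -0.347
60 shift cm [-7.94  1.01 -0.06] roll -0.521
70 shift cm [-10.28   2.23  -0.06] roll -0.696
```

View pics/c8.png

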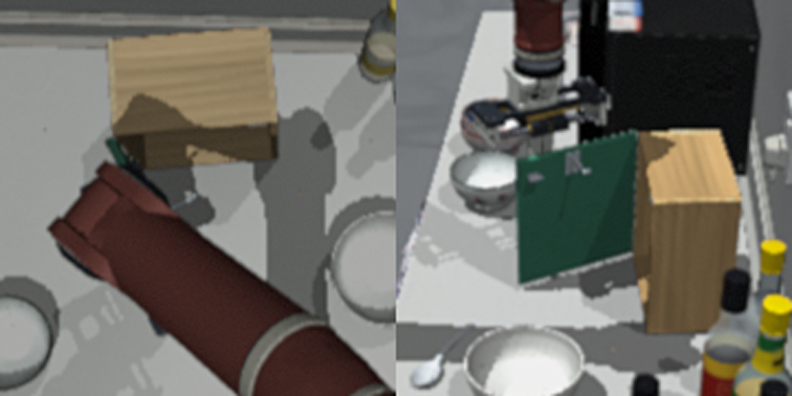

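The door is swinging with the fingers (side crop: its edge is now at 518–637), so I continue the arc.

>>> apply_moves(
  linear=[
    [-0.9, 0, 0],
    [-1.8, -0.1, 0],
    [-2.8, -0.1, 0],
    [-3.7, 0, 0],
    [-4.5, 0.1, 0],
    [-5.4, 0.2, 0],
    [-6.3, 0.5, 0],
    [-7.1, 0.7, 0],
    [-7.9, 1, 0],
    [-8.7, 1.4, 0],
    [-9.5, 1.8, 0],
    [-10.3, 2.2, 0],
  ],
  roll=[-0.06, -0.12, -0.17, -0.23, -0.29, -0.35, -0.41, -0.46, -0.52, -0.58, -0.64, -0.7],
  gripper=[1, 1, 1, 1, 1, 1, 1, 1, 1, 1, 1, 1],
)

```text
clock: 26.08
eef_pos: [0.5303, 0.1168, 0.1772]
tool_rot: [180.0, -0.0, 160.4]
ft_force: [-0.4, 1.1, -0.1]
width: 0.0003
grip_force: 0.3
```

```bash
python3 -c "
from m import *
s=get_state(); print(s['eef_pos'],s['tool_rot'],s['qpos'],s['ft_force'])
for t in (80,86,90,92,95,98): print(t,end=' '); to([*arc(t),.178],90+t)"
```

```text
[0.53027667 0.11678056 0.17722966] [ 1.79975911e+02 -2.52825912e-02  1.60388951e+02] [ 18.29827589  37.74935019 -53.99536972 101.56022219  35.14455421
  59.25367742  21.47795341] [-0.38853607  1.10146506 -0.07986311]
80 shift cm [-2.65 -0.12 -0.08] roll -0.168
86 shift cm [-4.23  0.03 -0.08] roll -0.272
90 shift cm [-5.27  0.22 -0.08] roll -0.342
92 shift cm [-5.78  0.34 -0.08] roll -0.377
95 shift cm [-6.55  0.55 -0.08] roll -0.43
98 shift cm [-7.3   0.81 -0.08] roll -0.482
```

>>> apply_moves(
  linear=[
    [-0.9, 0, 0],
    [-1.8, -0.1, 0],
    [-2.7, -0.1, 0],
    [-3.5, 0, 0],
    [-4.2, 0, 0],
    [-4.8, 0.1, 0],
    [-5.3, 0.2, 0],
    [-5.3, 0.2, 0],
  ],
  roll=[-0.06, -0.12, -0.17, -0.22, -0.27, -0.31, -0.34, -0.34],
  gripper=[1, 1, 1, 1, 1, 1, 1, 1],
)

```text
clock: 27.08
eef_pos: [0.5812, 0.1003, 0.177]
tool_rot: [180.0, 0.0, 179.7]
ft_force: [-0.1, 0.6, 0.3]
width: 0.0005
grip_force: 0.0
```

```bash
python3 -c "
from m import *
s=get_state(); print(s['eef_pos'],s['tool_rot'],s['qpos'],s['ft_force'])
for t in (90,92,95,98): print(t,end=' '); to([*arc(t),.178],90+t)"
```

```text
[0.58123412 0.10026794 0.17704315] [1.79985820e+02 8.29333997e-03 1.79700364e+02] [ 20.46005697  43.34143632 -57.8268356   94.02962977  39.6948443
  65.42248466  41.98275063] [-0.1115901   0.63287784  0.26009956]
90 shift cm [ 0.06  0.09 -0.1 ] roll -0.005
92 shift cm [-0.46  0.03 -0.1 ] roll -0.04
95 shift cm [-1.26 -0.02 -0.1 ] roll -0.092
98 shift cm [-2.05 -0.03 -0.1 ] roll -0.145
```

Now I creep towards the catch in small steps, watching the force.

>>> apply_moves(
  linear=[
    [-0.2, 0, 0],
    [-0.4, 0, 0],
    [-0.6, 0, 0],
    [-0.8, 0, 0],
    [-0.8, 0, 0],
  ],
  roll=[-0.02, -0.04, -0.06, -0.07, -0.07],
  gripper=[1, 1, 1, 1, 1],
)

```text
clock: 27.7
eef_pos: [0.5868, 0.0998, 0.1772]
tool_rot: [-179.9, -0.3, -176.2]
ft_force: [-6.0, -2.6, 3.3]
width: 0.0006
grip_force: 2.9
```

>>> apply_moves(
  linear=[
    [-0.15, 0, 0],
    [-0.3, 0, 0],
    [-0.45, 0, 0],
    [-0.45, 0, 0],
  ],
  roll=[-0.01, -0.02, -0.02, -0.02],
  gripper=[1, 1, 1, 1],
)

```text
clock: 28.2
eef_pos: [0.5944, 0.1008, 0.1772]
tool_rot: [179.9, 0.1, -175.1]
ft_force: [-0.2, 0.2, 0.7]
width: 0.0005
grip_force: 0.0
```

>>> apply_moves(
  linear=[
    [-0.15, 0, 0],
    [-0.3, 0, 0],
    [-0.3, 0, 0],
  ],
  roll=[0, 0, 0],
  gripper=[1, 1, 1],
)

```text
clock: 28.58
eef_pos: [0.5956, 0.1009, 0.1773]
tool_rot: [-180.0, -0.1, -175.1]
ft_force: [-3.8, -1.2, 3.5]
width: 0.0002
grip_force: 2.0
```

>>> apply_moves(
  linear=[
    [-0.2, 0, 0],
    [-0.4, 0, 0],
    [-0.4, 0, 0],
  ],
  roll=[0, 0, 0],
  gripper=[1, 1, 1],
)

```text
clock: 28.95
eef_pos: [0.5955, 0.1008, 0.1774]
tool_rot: [-179.8, -0.6, -175.0]
ft_force: [-13.0, -3.5, 9.0]
width: 0.0006
grip_force: 6.6
```

>>> apply_moves(
  linear=[
    [-0.3, 0, 0],
    [-0.5, 0, 0],
    [-0.5, 0, 0],
  ],
  roll=[0, 0, 0],
  gripper=[1, 1, 1],
)

```text
clock: 29.32
eef_pos: [0.5952, 0.1005, 0.1774]
tool_rot: [-179.6, -1.2, -174.8]
ft_force: [-23.7, -6.7, 15.2]
width: 0.0004
grip_force: 12.3
```

The fingers no longer advance while the force grows, so the door is on its stop. I back off and raise.

>>> apply_moves(
  linear=[
    [1, 0, 0],
    [3, 0, 0],
    [6, 0, 0],
    [7, 0, -3],
    [7, 0, -8],
    [7, 0, -14],
    [7, 0, -14],
    [7, 0, -14],
  ],
  roll=[0, 0, 0, 0, 0, 0, 0, 0],
  gripper=[1, 1, 1, 1, 1, 1, 1, 1],
)

```text
clock: 30.32
eef_pos: [0.5362, 0.0951, 0.3167]
tool_rot: [-180.0, 0.1, -175.2]
ft_force: [0.7, -0.5, 0.3]
width: 0.0006
grip_force: 0.0
```

```bash
python3 -c "
from m import *
s=get_state(); print(s['eef_pos'],s['ft_force'],s['clock'])
snap('side','side9');snap('top','top9')
a=cv2.imread('pics/top9.png')[120:300,140:420]; b=cv2.imread('pics/side9.png')[120:360,210:390]
b=b[:, :]; a=cv2.copyMakeBorder(a,0,60,0,0,cv2.BORDER_CONSTANT)
cv2.imwrite('pics/c9.png',cv2.resize(np.hstack([a,b]),None,fx=1.7,fy=1.7,interpolation=2))
for l in ('spatula','mug','bowl','door_push','door_hinge','dark_bottle','bowl_patterned','cupboard'):
  for c in('top','side'):
    for d in pinpoint(l,c)[:1]: print(l,c,np.round(d['centre'],3),round(d['conf'],2))
"
```

```text
[0.53615046 0.095089   0.31673388] [ 0.65873024 -0.53046494  0.26396092] 30.325
spatula top [ 0.49  -0.296  0.154] 0.63
spatula side [ 0.486 -0.294  0.159] 0.39
mug top [ 0.482 -0.305  0.   ] 0.92
mug side [ 0.48  -0.307  0.001] 0.63
bowl side [ 0.458 -0.097  0.005] 0.58
door_push side [0.61  0.095 0.202] 0.62
door_hinge top [0.601 0.251 0.118] 0.61
door_hinge side [0.598 0.248 0.117] 0.98
dark_bottle top [ 0.491 -0.292  0.01 ] 0.63
dark_bottle side [ 0.608 -0.348  0.001] 0.71
bowl_patterned top [ 0.353  0.408 -0.001] 0.84
bowl_patterned side [0.352 0.413 0.003] 0.92
cupboard top [ 0.491 -0.299  0.01 ] 0.67
cupboard side [0.674 0.157 0.001] 0.91
```

View pics/c9.png

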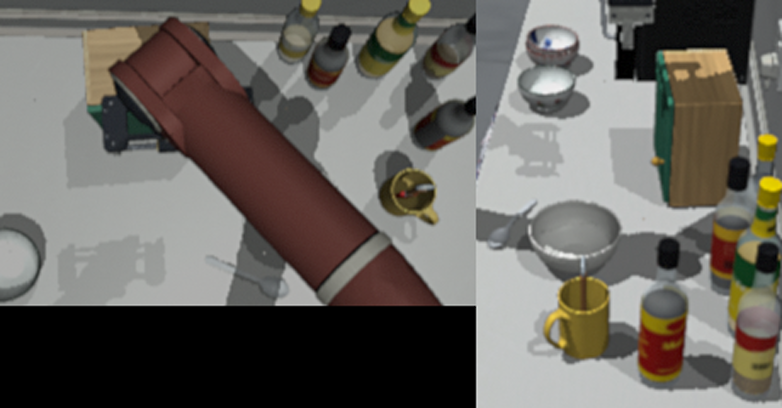

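The door lies flush on the cupboard (side crop 655–672), the spatula stands in the upright mug at (583,290), and everything else is where it was. Handing in.

```bash
python3 -c "
from rig import *
print(job_done())"
```

```text
the job is handed in; nothing more can be done
None
```

The job is handed in at about 31 s: the spatula stands head down in the upright mug, the door is shut past its catch onto its stop, and nothing else was seen to move; I gripped the spatula by its ring because the downward fingers could not close on the handle.

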